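# Drive a drill bush out of a plywood jig

### The job

A plywood drilling jig lies back side up across two bearers, laid there by hand and only roughly in the middle: take the stepped drift from its wooden block, find the hole of the large steel bush with its nose by feel, and push straight down until the bush drops out of the jig into the tray underneath. The jig is easily bruised and split, so press no harder than the bush needs and never with more than about 35 newtons. Then stand the drift upright in its hole in the block again, let go of it, and leave everything else on the bench as it is.

Things in the scene. Friction and masses are not known exactly. Their poses are not given: they have to be found in the camera images.
- bearers: Two fixed wooden bearers 50 mm high, 38 x 110 mm, that carry the loose jig plate (80 x 200 x 21 mm plywood, 0.3 kg, upper face 71 mm above the bench); 62 mm high end cleats. Origin on the bench midway between them; x across the plate, y along its 200 mm, z up. The plate's middle lies up to 3.5 mm off this origin in x and in y, turned up to 0.03 rad: only the bearers are measured.
- bush_place (a point): Where the large bush's middle would be if the plate lay exactly central: x = 0, y = +15 mm of the bearers, on the plate's upper face, 71 mm above the bench. The bush's hole is within about 4 mm of it in x and in y. Two small bushes (6 mm holes) 37 and 61 mm away towards -y stay in.
- bush_head (a point): Middle of the large bush's head, under the plate, 46 mm above the bench, if the plate lay central. The bush: steel tube, 19 mm outside, 12 mm hole through it, 25 mm long, upper end flush with the plate's top, 26 mm head. Press fit: takes a downward push of 12 to 24 N, stays put when the push stops, comes free after about 19 mm of travel, then drops about 23 mm into the tray. It goes only downward.
- tray: Shallow fixed steel tray with a cork lining, 76 x 104 mm, 14 mm high, on the bench between the bearers, under the plate. Origin at the middle of its underside, axes as the bearers'.
- drift: Loose steel drift, 127 mm long, about 0.22 kg, upright in the block, tip 10 mm above the bench. Origin at its tip, z up along it: square-ended nose 10.4 mm thick to z = 12 mm, fits the large bush's hole; 15.6 mm round shank to 57 mm, whose shoulder pushes the bush; hexagonal grip 18 mm across flats to 122 mm (flats face +x, -x and every 60 degrees). May sit a little askew in the fingers.
- block: Wooden tool block 130 x 60 mm, 45 mm high, fixed. Origin at the middle of its underside, x along its 130 mm, z up. The drift's hole, 20 mm wide and 35 mm deep, is at x = -35 mm, y = 0; three small pin punches stand at x = +30 to +50 mm, 72 mm high.
- block_hole (a point): Middle of the mouth of the drift's hole, on the block's top, 45 mm above the bench (the hole's floor is at 10 mm).
- sanding_block: Cork sanding block 110 x 65 x 38 mm, loose; origin under its middle. Leave alone.
- square: Try square lying flat, wooden stock 22 x 120 x 18 mm and a steel blade 150 mm long along its +x, loose; origin under the middle of the stock. Leave alone.
- glue: White glue bottle, 60 mm wide, 170 mm high, loose; origin under its middle. Leave alone.
Not all that is in view belongs to the job. There is more than one size of the block; the one meant has the size given above.

How it is judged (in metres and radians):
On the way, in this order (a step that is already met when the one before it is completed fails the run):
1. the drift's nose has gone down into the hole of the large bush (its tip lower than 64 mm above the bench) while the bush is still in the jig (height (world z) of drift below 0.064 m and horizontal distance between drift and bush_place below 0.012 m and contact force between tray and anything else below 0.1 N), for 0.1 s.
2. the bush has been pushed out and lies in the tray (contact force between tray and anything else above 0.2 N), for 0.2 s.
At the end, for the whole second after the job is handed in: The bush lies in the tray (the tray carries its weight); the jig plate still lies on the bearers (they carry its weight); the drift stands at rest in its hole in the block, its tip within 6 mm of the hole's floor and 10 mm of its axis, leaning less than 0.15 rad (contact force between tray and anything else above 0.2 N and contact force between bearers and anything else above 1.5 N and horizontal distance between drift and block_hole below 0.01 m and height (world z) of drift below 0.016 m and angle between drift's own z axis and vertical below 0.15 rad and linear speed of drift below 0.02 m/s); the robot touches nothing.
It fails at once if the jig is pressed with more than about 35 N (its bearers then carry more than 42 N, the plate's own weight and sideways shares included) (contact force between bearers and anything else above 42 N).
It fails at once if the sanding block, the square or the glue bottle is moved more than 20 mm (distance of any of sanding_block, square, glue from where it was at the start of the episode above 0.02 m).
It also fails if it takes over 72 s, if anything falls off the work surface, if the arm or the gripper's body presses on something with over 40 N, if the wrist force passes 120 N, or if a joint passes its speed limit or range.

### The arm

A 6-joint arm with a two-finger parallel gripper is mounted at the origin on the work surface. World frame = base frame: x ahead of the robot, y to its left, z up, the work surface at z = 0. Lengths are in m, angles in degrees, forces in N, time in s.
With the tool pointing down it reaches from about 0.225 to 0.875 m from the base axis. Payload 3.4 kg.
Tool frame: the origin (TCP) lies at the very end of the fingers, on their centre line; the grasp point (between the pads) lies r.grip_point_offset behind it (r.grip_point_offset is the distance from the TCP to the grasp point, in m); y points along the fingers, x is the direction in which the jaws open and shut, and the axes are right-handed (so a half turn about y gives the same grasp; the last joint's range is limited). The gripper opens to 85 mm and grips with 20 to 120 N. Pads are 22 mm wide; open, the fingers measure 114 mm over their backs; the gripper's body (76 mm by 85 mm) begins 54 mm behind the grasp point. The pads swing forward as they close: fully open they stand 13 mm farther back than shut.
Start: joints at [-73.224, 15.808, 86.224, -0, 77.962, -6.933], TCP at [0.231, -0.527, 0.231] pointing down, gripper open.
Joint ranges: [-165.64, 165.64], [-43.16, 119.46], [12.63, 154.43], [-67.54, 247.53], [6.08, 155.33], [-154.97, 154.97]. Speed limits (degrees/s): [147.25, 147.25, 180, 180, 180, 180].

### API

Orientations are given as [roll, pitch, yaw] about the fixed x, y, z axes, in that order (R = Rz(yaw) Ry(pitch) Rx(roll)).
In Python, from plant import readout, viewer, r gives the robot as it stands.
- The arm moves only by the tool jog_arm, never from a script. Its argument "commands" is a list of rows, each a list of 3 entries, a list of its own where there are three numbers: the shift along the tool's x, y, z in cm, then the turn about the tool's y in degrees, then the opening, from 0 (shut) to 1 (fully open). In form: [[[tx, ty, tz], twist, fingers], ...]. A call has 1 to 20 rows; each row shifts and turns the commanded pose from where the row before left it, along the tool's axes as they then stand; what a row does not reach is not made up. A row lasts 1/12 s, in which the tool goes at most 41.7 mm and 7.16 degrees, less where a joint would pass 70% of its speed; a pose out of reach is approached as far as the arm can. A call is refused whole if a number of a shift passes 4.17 or a number of a turn 7.16, either way. A call with a gripper value outside its range is refused whole. The fingers move at their own pace and stop on an object; "grip_force" is the grip in N (left out, the last holds). Time passes only in rows, so rows that do not move let the fingers close. It gives the time, the measured TCP pose, the force and the opening at its end, in the units of the state.
- readout.get_state(): the state, without advancing time (a new reading comes with each control period).
- viewer.snapshot(name): name is "scene" or "top" or "wrist"; returns the picture (384x512x3 uint8, blue, green, red); there is no depth.
- viewer.calibration(name): a dict with "fx", "fy", "cx", "cy" (pixels), "distortion" ([k1, k2, p1, p2, k3] as OpenCV has them; the pictures are not rectified), "R" (3x3) and "t" (3): a world point X has camera coordinates R X + t. Camera axes: x right, y down, z forward; pixel columns grow to the right and rows downward; lengths in m; the calibration is good to about 2 mm. A picture is of the moment at which its call begins: read the wrist's pose just before it. calibration takes no time and is no camera call; for the wrist camera it gives the pose at the moment of the call.
- r.hand_in(): hands the job in, once; it reports no verdict.
The state is a dict: "clock": time; "joints": joint angles; "qvel": joint speeds; "tau": joint torques, N m; "position": TCP position; "tool_rot": TCP orientation; "contact_force": force on the tool from outside, world axes, zero at the start; "wrist_torque": the same for the moment, N m; "opening": finger opening in m.
Only numpy, scipy, OpenCV 4.12 (cv2) and the standard library are available. Lean on these libraries where they do the work, as an engineer would, in place of code of your own. Each camera call takes 0.05 s, during which the arm holds its last target. There are 200 camera calls.

## Working session

There is one attempt and no reset: what is moved stays moved. The work goes in short steps, Python scripts to look and compute and a tool call to move; the robot and the scene stay as the last step left them, time stands still between calls to the robot, and variables do not carry over. Pictures are saved under pics/ and viewed, about 8 in all and at most 12, crops included, and the job is handed in when it is done.

Besides the shell and the picture viewer there is one more tool, called after "Emit:" by a JSON object that holds its "method" and its "body", one argument or row to a line. jog_arm: Moves the arm, as the interface text tells. Its arguments: {"type":"object","properties":{"commands":{"type":"array"},"grip_force":{"type":"number"}},"required":["commands"]}

```bash
mkdir -p pics; ls; cat > h.py <<'E'
import numpy as np, cv2
from plant import readout, viewer, r
def snap(n,f):
    im=viewer.snapshot(n); cv2.imwrite(f'pics/{f}.png',im); return im
def ray(c,uv):
    K=np.array([[c['fx'],0,c['cx']],[0,c['fy'],c['cy']],[0,0,1]])
    p=cv2.undistortPoints(np.array(uv,float).reshape(-1,1,2),K,np.array(c['distortion'],float))[:,0]
    R=np.array(c['R']);t=np.array(c['t'])
    d=np.c_[p,np.ones(len(p))]@R
    return -R.T@t,d
def plane(c,uv,z):
    o,d=ray(c,uv); return o+d*((z-o[2])/d[:,2])[:,None]
def proj(c,X):
    K=np.array([[c['fx'],0,c['cx']],[0,c['fy'],c['cy']],[0,0,1]])
    return cv2.projectPoints(np.array(X,float).reshape(-1,1,3),cv2.Rodrigues(np.array(c['R']))[0],np.array(c['t'],float),K,np.array(c['distortion'],float))[0][:,0]
E
python3 - <<'E'
from h import *
print(readout.get_state(), r.grip_point_offset)
a=snap('top','top0');b=snap('scene','scene0')
for n in ('top','scene'):
    c=viewer.calibration(n);print(n,c['fx'],-np.array(c['R']).T@np.array(c['t']),np.round(c['R'],2).tolist())
E
```

```text
pics
{'clock': 0.0, 'joints': array([-7.32227844e+01,  1.58489326e+01,  8.62969209e+01,  1.16163166e-03,
        7.79626414e+01, -6.93534470e+00]), 'qvel': array([-0.02642513, -0.0301913 , -0.01784367,  0.06855466,  0.06788108,
        0.00600535]), 'tau': array([-9.38915800e-04, -4.16780627e+01, -2.45811760e+01, -3.38997506e-04,
        1.12666312e-02, -1.31355287e-05]), 'position': array([ 0.23105545, -0.52594016,  0.23041485]), 'tool_rot': array([-89.98577198,   0.10756395, -66.28766964]), 'contact_force': array([ 0.4583552 , -0.8239636 , -0.34905519]), 'wrist_torque': array([ 0.00116073, -0.05231076, -0.06054576]), 'opening': 0.08517327473081161} 0.0187
top 496.8962480131094 [0.29550959 0.0184299  1.72142485] [[0.02, -1.0, 0.01], [-0.98, -0.02, -0.18], [0.18, -0.01, -0.98]]
scene 357.5663170086832 [1.08805997 0.48637265 0.77003702] [[-0.72, 0.69, 0.02], [0.48, 0.52, -0.7], [-0.5, -0.5, -0.71]]
```

View pics/top0.png

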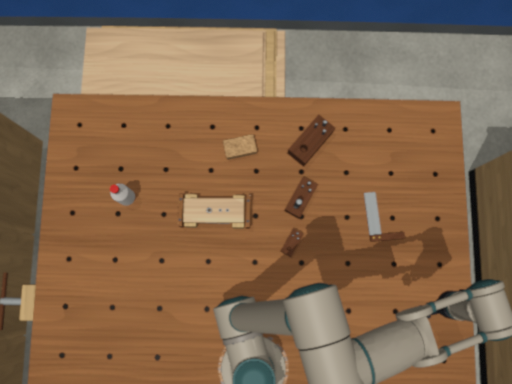

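View pics/scene0.png

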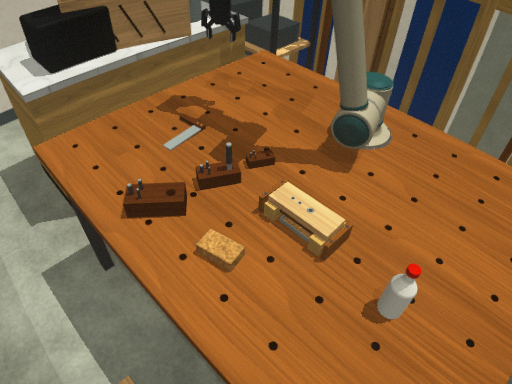

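The top view shows the jig at about (215,210), the drift's block at (300,197), and two decoy blocks at (312,140) and (292,242). Next I'll measure them on enlarged crops.

```bash
python3 - <<'E'
from h import *
a=cv2.imread('pics/top0.png');b=cv2.imread('pics/scene0.png')
u=cv2.resize(a[170:270,170:330],None,fx=5,fy=5,interpolation=cv2.INTER_CUBIC)
cv2.imwrite('pics/c1.png',u)
c=viewer.calibration('top')
hsv=cv2.cvtColor(a,cv2.COLOR_BGR2HSV)
# dark block mask
for (n,x0,y0,x1,y1) in [('mid',282,172,322,222),('big',284,112,338,168),('small',278,226,306,260)]:
    v=hsv[y0:y1,x0:x1,2]; g=a[y0:y1,x0:x1].astype(int)
    m=((g[...,2]<115)).astype(np.uint8)
    m=cv2.morphologyEx(m,cv2.MORPH_OPEN,np.ones((3,3)))
    cs=cv2.findContours(m,0,2)[0];k=max(cs,key=cv2.contourArea)
    rect=cv2.minAreaRect(k); box=cv2.boxPoints(rect)+[x0,y0]
    P=plane(c,box,0.045);print(n,rect,box.round(1).tolist(),P.round(3)[:,:2].tolist(),[np.linalg.norm(P[i]-P[i-1]).round(3) for i in (1,2)])
print(plane(c,[[183,195],[183,227],[250,195],[250,227],[225,210]],.071).round(3).tolist())
E
```

```text
mid ((19.89999771118164, 25.700000762939453), (20.124608993530273, 40.69643783569336), 26.56505012512207) [[283.8, 211.4], [302.0, 175.0], [320.0, 184.0], [301.8, 220.4]] [[0.52, -0.097], [0.647, -0.159], [0.617, -0.221], [0.49, -0.158]] [np.float64(0.142), np.float64(0.069)]
big ((24.29207992553711, 26.42078971862793), (30.113971710205078, 50.23685836791992), 39.28940963745117) [[280.7, 148.3], [312.5, 109.4], [335.9, 128.5], [304.0, 167.4]] [[0.741, -0.085], [0.885, -0.197], [0.817, -0.279], [0.674, -0.166]] [np.float64(0.182), np.float64(0.107)]
small ((15.0, 17.5), (31.0, 24.0), 90.0) [[281.0, 228.0], [305.0, 228.0], [305.0, 259.0], [281.0, 259.0]] [[0.463, -0.088], [0.464, -0.169], [0.36, -0.169], [0.359, -0.088]] [np.float64(0.081), np.float64(0.104)]
[[0.566, 0.244, 0.071], [0.458, 0.24, 0.071], [0.57, 0.019, 0.071], [0.462, 0.017, 0.071], [0.518, 0.102, 0.071]]
```

View pics/c1.png

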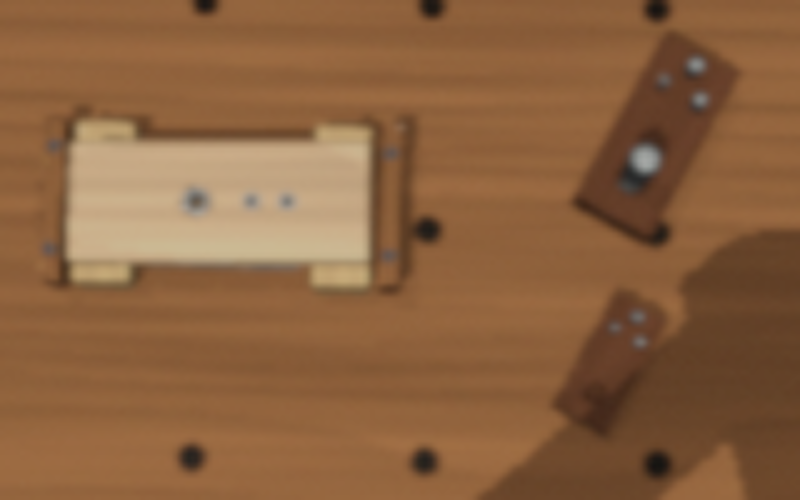

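The crop shows the large bush at (196,201), the drift head at (645,158), and the block's top corners at (670,32), (740,72) and (575,203).

```bash
python3 - <<'E'
from h import *
c=viewer.calibration('top')
f=lambda p:(np.array(p)+.5)/5-.5+[170,170]
print('bush',plane(c,f([[196,201],[251,201],[287,201]]),.071).round(4).tolist())
print('drift',plane(c,f([[645,158]]),.137).round(4))
P=plane(c,f([[670,32],[740,72],[575,203]]),.045)[:,:2];print('block',P.round(4).tolist())
d=P[0]-P[2];d/=np.linalg.norm(d);print('x dir ang',np.degrees(np.arctan2(d[1],d[0])),'len',np.linalg.norm(P[0]-P[2]),np.linalg.norm(P[0]-P[1]))
m=(P[1]+P[2])/2;print('mid',m,'hole',m-.035*d)
# second view: check with scene
cs=viewer.calibration('scene')
dr=plane(c,f([[645,158]]),.137)[0]
print(proj(cs,[dr,[*(m-.035*d),.045],plane(c,f([[196,201]]),.071)[0]]))
w=viewer.calibration('wrist');s=readout.get_state();R=np.array(w['R']);
from scipy.spatial.transform import Rotation as Ro
T=Ro.from_euler('xyz',s['tool_rot'],degrees=True).as_matrix()
print('cam in tool',T.T@(-R.T@np.array(w['t'])-s['position']),'axes',(R@T).round(2).tolist(),w['fx'])
E
```

```text
bush [[0.5175, 0.1562, 0.071], [0.5181, 0.1194, 0.071], [0.5185, 0.0953, 0.071]]
drift [[ 0.5415 -0.1382  0.137 ]]
block [[0.644, -0.1646], [0.6167, -0.2128], [0.524, -0.0995]]
x dir ang -28.456966261165242 len 0.13651654391815365 0.05537803545818072
mid [ 0.5703513  -0.15613932] hole [ 0.53958016 -0.13946187]
[[228.62233902 142.6283004 ]
 [229.31476691 166.10411932]
 [310.14219529 208.88052714]]
cam in tool [-0.00071662 -0.14438659  0.07723461] axes [[1.0, 0.0, 0.0], [0.0, -0.31, -0.95], [-0.0, 0.95, -0.31]] 265.02864573707456
```

Emit:
{"method": "jog_arm", "body": {
  "commands": [
    [[0,0,0],5.5,1],
    [[0,0,0],5.5,1],
    [[0,0,0],5.5,1],
    [[0,0,0],5.5,1],
    [[-2.36,0,2.01],0,1],
    [[-2.36,0,2.01],0,1],
    [[-2.36,0,2.01],0,1],
    [[-2.36,0,2.01],0,1],
    [[-2.36,0,2.01],0,1],
    [[-2.36,0,2.01],0,1],
    [[-2.36,0,2.01],0,1],
    [[-2.36,0,2.01],0,1],
    [[-2.36,0,2.01],0,1],
    [[-2.36,0,2.01],0,1],
    [[-2.36,0,2.01],0,1],
    [[-2.36,0,2.01],0,1]
  ]
}}

```text
clock: 1.43
position: [0.4644, -0.2347, 0.231]
tool_rot: [-90.0, 0.0, -88.3]
contact_force: [1.1, 0.1, 0.3]
opening: 0.0861
```

Emit:
{"method": "jog_arm", "body": {
  "commands": [
    [[-2.36,0,2.01],0,1],
    [[-2.36,0,2.01],0,1],
    [[-2.36,0,2.01],0,1],
    [[-2.36,0,2.01],0,1],
    [[0,0,0],0,1],
    [[0,0,0],0,1]
  ]
}}

```text
clock: 1.93
position: [0.5417, -0.1382, 0.2306]
tool_rot: [-90.1, 0.0, -88.1]
contact_force: [-0.5, -0.4, -0.3]
opening: 0.0856
```

```bash
python3 - <<'E'
from h import *
s=readout.get_state();print(s['clock'],s['position'],s['tool_rot'],s['contact_force'])
w=viewer.calibration('wrist');im=snap('wrist','w1')
print(proj(w,[[.5405,-.1388,.137],[.5405,-.1388,.045]]))
cv2.imwrite('pics/w1b.png',cv2.resize(im,None,fx=1.5,fy=1.5,interpolation=cv2.INTER_CUBIC))
E
```

```text
1.9333 [ 0.54173832 -0.13821463  0.23064552] [-9.00740147e+01  7.47286759e-03 -8.81148982e+01] [-0.4985396  -0.42941238 -0.33138439]
[[259.09866441 192.82480998]
 [258.89209513 170.23520268]]
```

View pics/w1b.png

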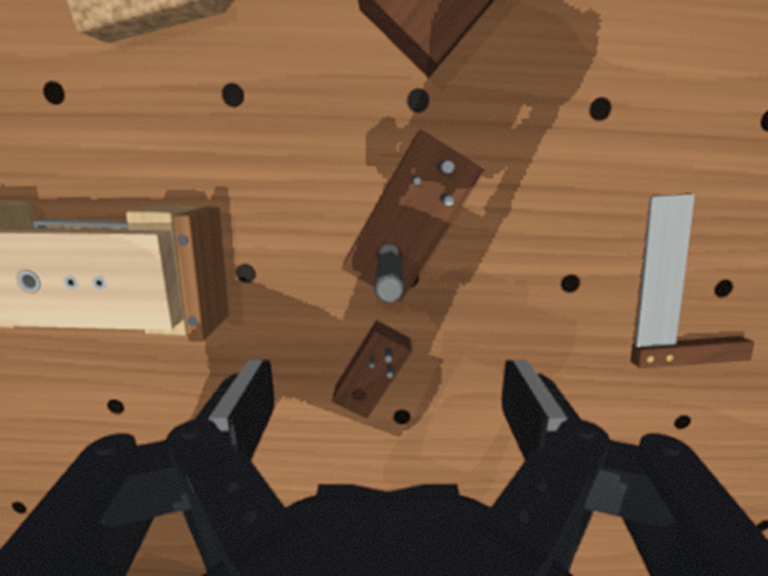

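The drift head is at (389,290)/1.5 in the wrist picture, within 0.5 px of the prediction, so I'll descend and grip.

Emit:
{"method": "jog_arm", "body": {
  "commands": [
    [[0,3,-0.08],0,1],
    [[0,3,0],0,1],
    [[0,3,0],0,1],
    [[0,3,0],0,1],
    [[0,2,0],0,1],
    [[0,0.9,0],0,1],
    [[0,0,0],0,1],
    [[0,0,0],0.2,0.2],
    [[0,0,0],0,0.1],
    [[0,0,0],0,0],
    [[0,0,0],0,0],
    [[0,0,0],0,0],
    [[0,0,0],0,0],
    [[0,0,0],0,0],
    [[0,0,0],0,0],
    [[0,0,0],0,0]
  ],
  "grip_force": 100
}}

```text
clock: 3.32
position: [0.5412, -0.1395, 0.0834]
tool_rot: [-89.9, -0.0, -88.5]
contact_force: [-0.7, 1.6, 5.3]
opening: 0.017
```

```bash
python3 - <<'E'
from h import *
s=readout.get_state();print(s['clock'],s['position'],s['tool_rot'],s['contact_force'],s['opening'])
w=viewer.calibration('wrist');im=snap('wrist','w2')
b=cv2.imread('pics/w1.png')
cv2.imwrite('pics/w2b.png',np.hstack([im[100:340,150:370]]*1))
cv2.imwrite('pics/w2b.png',cv2.resize(im[60:384,0:400],None,fx=1.8,fy=1.8,interpolation=cv2.INTER_CUBIC))
E
```

```text
3.3167 [ 0.54122619 -0.13948274  0.08344198] [-8.99005953e+01 -2.77580630e-02 -8.84870066e+01] [-0.66971882  1.6292729   5.26443989] 0.016973401634081443
```

View pics/w2b.png

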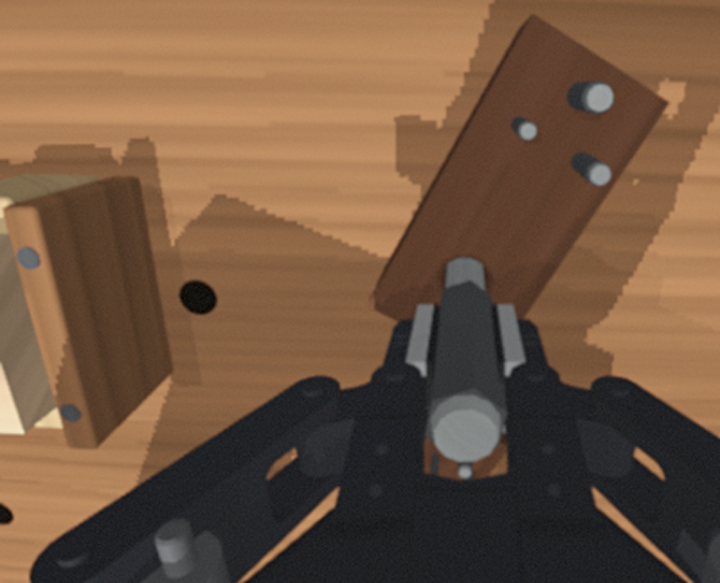

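The drift is held between the pads with its head at (466,430) in the crop. I'll lift it and look at the nose for tilt.

Emit:
{"method": "jog_arm", "body": {
  "commands": [
    [[0,-0.5,0],0,0],
    [[0,-1,0],0,0],
    [[0,-1,0],0,0],
    [[0,-1,0],0,0],
    [[0,-1,0],0,0],
    [[0,-1.5,0],0,0],
    [[0,-1.5,0],0,0],
    [[0,-1.5,0],0,0],
    [[0,-0.5,0],0,0],
    [[0,0,0],0,0],
    [[0,0,0],0,0],
    [[0,0,0],0,0]
  ]
}}

```text
clock: 4.37
position: [0.5399, -0.1393, 0.1765]
tool_rot: [-90.1, 0.0, -88.5]
contact_force: [-0.2, 0.0, -1.8]
opening: 0.0171
```

```bash
python3 - <<'E'
from h import *
s=readout.get_state();print(s['clock'],s['position'],s['tool_rot'],s['contact_force'],s['wrist_torque'],s['opening'])
w=viewer.calibration('wrist');im=snap('wrist','w3')
p=s['position'];print('straight: tip,shoulder,z57,head(122,127)',proj(w,[[p[0],p[1],p[2]-.0734+z] for z in (0,.012,.057,.122,.127)]).round(1).tolist())
cv2.imwrite('pics/w3b.png',cv2.resize(im[130:330,180:340],None,fx=3,fy=3,interpolation=cv2.INTER_CUBIC))
E
```

```text
4.3667 [ 0.53990875 -0.13925184  0.176473  ] [-9.00959169e+01  3.34317360e-02 -8.84919534e+01] [-0.1809058   0.03322228 -1.78581958] [-0.01724419  0.00242193  0.00404195] 0.017098437558435133
straight: tip,shoulder,z57,head(122,127) [[258.6, 198.7], [258.6, 203.5], [258.6, 227.3], [258.7, 292.4], [258.7, 300.4]]
```

View pics/w3b.png

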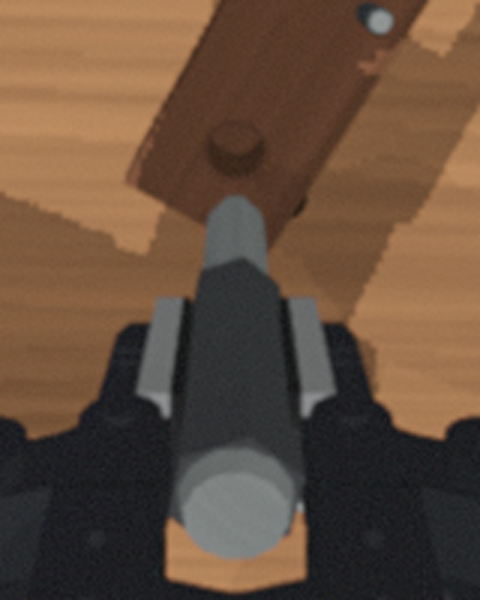

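The nose tip is at (235,197), the head centre at (237,502), and the empty hole's mouth at (236,145) in the crop. I'll check tilt and hole position.

```bash
python3 - <<'E'
from h import *
w=viewer.calibration('wrist');s=readout.get_state();p=s['position']
f=lambda q:(np.array(q,float)+.5)/3-.5+[180,130]
zt=p[2]-.0734
print('tip +x edge straight',proj(w,[[p[0]+.0052,p[1],zt],[p[0]+.0078,p[1],zt+.012]]), f([235,197]))
print('head',plane(w,f([[237,502]]),zt+.127)-p,'tip front edge',plane(w,f([[235,197]]),zt)-p,'shank/grip border',plane(w,f([[237,258]]),zt+.057)-p)
print('hole mouth',plane(w,f([[236,145]]),.045))
w1=np.array([[29,281]])/1.5
E
```

```text
tip +x edge straight [[258.7359603  193.02356199]
 [258.83823053 194.62164521]] [258.         195.33333333]
head [[1.75841163e-03 5.33867405e-05 5.36000000e-02]] tip front edge [[ 0.00307208  0.0005796  -0.0734    ]] shank/grip border [[ 0.00841905  0.00018957 -0.0164    ]]
hole mouth [[ 0.54286733 -0.13890894  0.045     ]]
```

Emit:
{"method": "jog_arm", "body": {
  "commands": [
    [[-1.5,0,-0.13],0,0],
    [[-2.8,0,-0.13],0,0],
    [[-2.8,0,-0.13],0,0],
    [[-2.8,0,-0.13],0,0],
    [[-2.8,0,-0.13],0,0],
    [[-2.8,0,-0.13],0,0],
    [[-2.8,0,-0.13],0,0],
    [[-2.8,0,-0.13],0,0],
    [[-2.8,0,-0.13],0,0],
    [[-2.8,0,-0.12],0,0],
    [[-1.8,0,0],0,0],
    [[-1.05,0,0],0,0],
    [[0,0,0],0,0],
    [[0,0,0],0,0],
    [[0,0,0],0,0]
  ]
}}

```text
clock: 5.67
position: [0.5198, 0.1547, 0.177]
tool_rot: [-90.0, -0.1, -88.5]
contact_force: [0.5, -0.5, -0.9]
opening: 0.0169
```

```bash
python3 - <<'E'
from h import *
s=readout.get_state();print(s['clock'],s['position'],s['tool_rot'],s['contact_force'],s['opening'])
w=viewer.calibration('wrist');im=snap('wrist','w4')
print(proj(w,[[.5175,.1562,.071]]))
cv2.imwrite('pics/w4b.png',cv2.resize(im[130:290,160:360],None,fx=4,fy=4,interpolation=cv2.INTER_CUBIC)[:600])
E
```

```text
5.6667 [0.51975494 0.15466486 0.17697922] [-9.00379970e+01 -6.18798572e-02 -8.85102289e+01] [ 0.4506584  -0.52728153 -0.85175167] 0.01688334024038248
[[256.7446451  189.87559135]]
```

View pics/w4b.png

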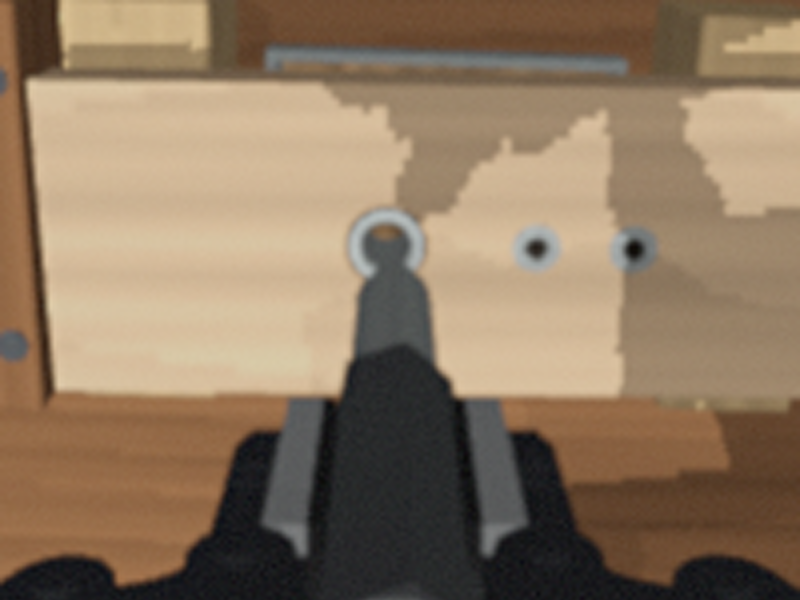

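The bush ring is centred at (387,246) in the crop and the nose tip is just below it, at column 392.

```bash
python3 - <<'E'
from h import *
w=viewer.calibration('wrist');s=readout.get_state();p=s['position']
f=lambda q:(np.array(q,float)+.5)/4-.5+[160,130]
B=plane(w,f([[387,245],[350,245],[425,245],[387,207]]),.071);print(B.round(4).tolist(),'bush-tcp',B[0]-p)
im=cv2.imread('pics/w4.png')
g=cv2.cvtColor(im,6).astype(int)
for rr in range(184,216,2): print(rr,g[rr,244:272].tolist())
w3=p[2]-.0734
print('tip front edge straight',proj(w,[[p[0]+.0052,p[1],w3],[p[0],p[1]-.0052,w3],[p[0],p[1]+.0052,w3],[p[0],p[1]-.0078,w3+.013],[p[0],p[1]+.0078,w3+.013]]).round(1).tolist())
E
```

```text
[[0.5166, 0.1564, 0.071], [0.5163, 0.1655, 0.071], [0.5168, 0.1469, 0.071], [0.5264, 0.1566, 0.071]] bush-tcp [-0.00329749  0.00190823 -0.10607363]
184 [186, 188, 187, 184, 174, 157, 156, 164, 179, 185, 183, 183, 180, 179, 182, 186, 182, 172, 149, 119, 121, 137, 161, 182, 185, 184, 184, 183]
186 [193, 191, 185, 165, 153, 171, 182, 174, 153, 133, 121, 114, 114, 109, 111, 127, 150, 171, 180, 172, 157, 165, 184, 191, 190, 191, 190, 190]
188 [196, 193, 176, 162, 176, 180, 159, 118, 90, 94, 103, 109, 110, 102, 94, 81, 88, 116, 159, 180, 178, 163, 169, 186, 191, 189, 189, 191]
190 [196, 190, 172, 169, 186, 177, 133, 90, 79, 81, 88, 89, 92, 91, 86, 82, 81, 84, 119, 161, 176, 163, 153, 176, 188, 188, 186, 189]
192 [196, 189, 171, 170, 189, 180, 139, 95, 81, 83, 86, 83, 85, 85, 82, 82, 79, 86, 122, 162, 175, 159, 151, 176, 188, 188, 188, 187]
194 [193, 189, 174, 167, 183, 186, 165, 124, 95, 84, 83, 83, 83, 82, 84, 82, 86, 113, 146, 169, 174, 163, 161, 179, 183, 184, 183, 183]
196 [188, 189, 184, 167, 161, 177, 184, 173, 154, 128, 99, 82, 82, 82, 82, 80, 90, 113, 148, 164, 163, 161, 174, 180, 
[... 586 characters left out ...]
8, 83, 82, 83, 82, 84, 80, 81, 81, 81, 86, 86, 88, 83, 80, 85, 122, 163, 184, 187, 184]
208 [190, 190, 190, 189, 169, 108, 76, 78, 80, 84, 84, 84, 83, 79, 81, 83, 84, 86, 83, 86, 83, 80, 81, 117, 163, 187, 189, 188]
210 [188, 189, 189, 182, 153, 101, 75, 79, 84, 82, 85, 83, 82, 82, 80, 80, 81, 84, 85, 83, 85, 82, 78, 102, 155, 188, 191, 189]
212 [187, 188, 188, 179, 144, 93, 73, 81, 82, 82, 84, 84, 82, 82, 80, 80, 83, 87, 88, 87, 83, 82, 78, 96, 149, 185, 189, 187]
214 [189, 190, 189, 175, 129, 82, 77, 79, 82, 82, 83, 84, 83, 81, 81, 79, 82, 82, 84, 86, 85, 82, 80, 91, 136, 177, 188, 189]
tip front edge straight [[258.6, 193.1], [264.4, 198.9], [252.5, 198.6], [267.9, 204.3], [249.0, 203.8]]
```

Emit:
{"method": "jog_arm", "body": {
  "commands": [
    [[-0.15,0.5,-0.12],0,0],
    [[0,0.8,0],0,0],
    [[0,0.8,0],0,0],
    [[0,0.5,0],0,0],
    [[0,0,0],0,0],
    [[0,0,0],0,0],
    [[0,0,0],0,0],
    [[0,0,0],0,0]
  ]
}}

```text
clock: 6.38
position: [0.519, 0.1571, 0.1516]
tool_rot: [-90.0, 0.0, -88.5]
contact_force: [0.7, -0.6, -1.9]
opening: 0.0172
```

Emit:
{"method": "jog_arm", "body": {
  "commands": [
    [[0,0.1,0],0,0],
    [[0,0.1,0],0,0],
    [[0,0.1,0],0,0],
    [[0,0.1,0],0,0],
    [[0,0,0],0,0],
    [[0,0,0],0,0],
    [[0,0,0],0,0]
  ]
}}

```text
clock: 6.97
position: [0.5187, 0.157, 0.1473]
tool_rot: [-90.0, -0.0, -88.5]
contact_force: [-0.3, 0.3, -2.4]
opening: 0.0175
```

Emit:
{"method": "jog_arm", "body": {
  "commands": [
    [[0.05,0.1,0],0,0],
    [[0,0.1,0],0,0],
    [[0,0.1,0],0,0],
    [[0,0,0],0,0],
    [[0,0,0],0,0]
  ]
}}

```text
clock: 7.38
position: [0.5185, 0.1564, 0.1441]
tool_rot: [-90.0, -0.0, -88.5]
contact_force: [0.4, 0.2, -2.3]
opening: 0.0175
```

Emit:
{"method": "jog_arm", "body": {
  "commands": [
    [[0,0.1,0],0,0],
    [[0,0.1,0],0,0],
    [[0,0,0],0,0],
    [[0,0,0],0,0]
  ]
}}

```text
clock: 7.72
position: [0.5185, 0.1565, 0.1421]
tool_rot: [-90.0, -0.0, -88.5]
contact_force: [-0.5, 0.7, -2.6]
opening: 0.0171
```

Emit:
{"method": "jog_arm", "body": {
  "commands": [
    [[0,0.1,0],0,0],
    [[0,0.1,0],0,0],
    [[0,0,0],0,0],
    [[0,0,0],0,0]
  ]
}}

```text
clock: 8.05
position: [0.5185, 0.1565, 0.1401]
tool_rot: [-90.0, -0.0, -88.5]
contact_force: [-1.5, -0.1, -3.0]
opening: 0.0172
```

Emit:
{"method": "jog_arm", "body": {
  "commands": [
    [[0,0.1,0],0,0],
    [[0,0.1,0],0,0],
    [[0,0,0],0,0],
    [[0,0,0],0,0]
  ]
}}

```text
clock: 8.38
position: [0.5186, 0.1565, 0.1381]
tool_rot: [-90.0, -0.0, -88.5]
contact_force: [-0.9, 0.3, -2.5]
opening: 0.0171
```

The tip is about 6 mm below the plate's face with no resistance, so the nose is in the hole. I'll bring the shoulder down gently.

Emit:
{"method": "jog_arm", "body": {
  "commands": [
    [[0,0.1,0],0,0],
    [[0,0.1,0],0,0],
    [[0,0.1,0],0,0],
    [[0,0,0],0,0],
    [[0,0,0],0,0],
    [[0,0,0],0,0]
  ]
}}

```text
clock: 8.88
position: [0.5186, 0.1565, 0.1351]
tool_rot: [-90.0, -0.0, -88.5]
contact_force: [-1.1, 0.3, -3.5]
opening: 0.017
```

Emit:
{"method": "jog_arm", "body": {
  "commands": [
    [[0,0.1,0],0,0],
    [[0,0.1,0],0,0],
    [[0,0,0],0,0],
    [[0,0,0],0,0]
  ]
}}

```text
clock: 9.22
position: [0.5186, 0.1565, 0.1331]
tool_rot: [-90.0, -0.0, -88.5]
contact_force: [-1.4, -0.0, -1.8]
opening: 0.0176
```

Emit:
{"method": "jog_arm", "body": {
  "commands": [
    [[0,0.1,0],0,0],
    [[0,0,0],0,0],
    [[0,0,0],0,0]
  ]
}}

```text
clock: 9.47
position: [0.5187, 0.1565, 0.1325]
tool_rot: [-90.0, -0.0, -88.5]
contact_force: [-2.0, 0.2, 0.6]
opening: 0.0173
```

Emit:
{"method": "jog_arm", "body": {
  "commands": [
    [[0,0.05,0],0,0],
    [[0,0.05,0],0,0],
    [[0,0,0],0,0],
    [[0,0,0],0,0]
  ]
}}

```text
clock: 9.8
position: [0.5189, 0.1566, 0.1324]
tool_rot: [-89.9, 0.0, -88.5]
contact_force: [-3.3, -0.1, 5.6]
opening: 0.0171
```

Emit:
{"method": "jog_arm", "body": {
  "commands": [
    [[0,0.05,0],0,0],
    [[0,0,0],0,0],
    [[0,0,0],0,0]
  ]
}}

```text
clock: 10.05
position: [0.5191, 0.1566, 0.1322]
tool_rot: [-89.9, 0.0, -88.5]
contact_force: [-3.5, -0.8, 7.8]
opening: 0.0171
```

Emit:
{"method": "jog_arm", "body": {
  "commands": [
    [[0,0.05,-0.05],0,0],
    [[0,0.05,0],0,0],
    [[0,0,0],0,0],
    [[0,0,0],0,0]
  ]
}}

```text
clock: 10.38
position: [0.5192, 0.1566, 0.1321]
tool_rot: [-89.8, 0.0, -88.5]
contact_force: [-3.6, -0.5, 11.9]
opening: 0.0173
```

Emit:
{"method": "jog_arm", "body": {
  "commands": [
    [[0,0.05,0],0,0],
    [[0,0.05,0],0,0],
    [[0,0,0],0,0],
    [[0,0,0],0,0]
  ]
}}

```text
clock: 10.72
position: [0.5192, 0.1566, 0.1314]
tool_rot: [-89.8, 0.0, -88.5]
contact_force: [-4.2, 0.3, 12.9]
opening: 0.0176
```

Emit:
{"method": "jog_arm", "body": {
  "commands": [
    [[0,0.05,-0.05],0,0],
    [[0,0.05,0],0,0],
    [[0,0.05,0],0,0],
    [[0,0,0],0,0]
  ]
}}

```text
clock: 11.05
position: [0.5191, 0.1566, 0.13]
tool_rot: [-89.8, 0.0, -88.5]
contact_force: [-4.2, -1.3, 13.6]
opening: 0.0171
```

Emit:
{"method": "jog_arm", "body": {
  "commands": [
    [[0,0.05,0],0,0],
    [[0,0.05,0],0,0],
    [[0,0.05,0],0,0],
    [[0,0.05,0],0,0]
  ]
}}

```text
clock: 11.38
position: [0.5191, 0.1566, 0.1281]
tool_rot: [-89.8, 0.0, -88.5]
contact_force: [-4.6, -0.2, 14.0]
opening: 0.0169
```

The bush is moving at about 16 N. I'll continue at the same rate.

Emit:
{"method": "jog_arm", "body": {
  "commands": [
    [[0,0.06,-0.05],0,0],
    [[0,0.06,0],0,0],
    [[0,0.06,0],0,0],
    [[0,0.06,0],0,0],
    [[0,0.06,0],0,0],
    [[0,0.06,0],0,0],
    [[0,0.06,0],0,0]
  ]
}}

```text
clock: 11.97
position: [0.5189, 0.1566, 0.1239]
tool_rot: [-89.7, 0.0, -88.5]
contact_force: [-3.3, -0.0, 14.4]
opening: 0.0172
```

Emit:
{"method": "jog_arm", "body": {
  "commands": [
    [[0,0.06,0],0,0],
    [[0,0.06,0],0,0],
    [[0,0.06,0],0,0],
    [[0,0.06,0],0,0],
    [[0,0.06,0],0,0],
    [[0,0.06,0],0,0],
    [[0,0.06,0],0,0]
  ]
}}

```text
clock: 12.55
position: [0.5188, 0.1566, 0.1195]
tool_rot: [-89.7, 0.0, -88.5]
contact_force: [-3.6, -0.3, 13.0]
opening: 0.0172
```

Emit:
{"method": "jog_arm", "body": {
  "commands": [
    [[0,0.06,-0.03],0,0],
    [[0,0.06,0],0,0],
    [[0,0.06,0],0,0],
    [[0,0.06,0],0,0],
    [[0,0.06,0],0,0],
    [[0,0.06,0],0,0]
  ]
}}

```text
clock: 13.05
position: [0.5184, 0.1566, 0.1152]
tool_rot: [-89.8, 0.0, -88.5]
contact_force: [-1.4, -0.7, 4.5]
opening: 0.0171
```

Emit:
{"method": "jog_arm", "body": {
  "commands": [
    [[0,0.05,0],0,0],
    [[0,0.05,0],0,0],
    [[0,0.05,0],0,0],
    [[0,0.05,0],0,0],
    [[0,0.05,0],0,0],
    [[0,0.05,0],0,0]
  ]
}}

```text
clock: 13.55
position: [0.5169, 0.1564, 0.1098]
tool_rot: [-90.0, -0.0, -88.5]
contact_force: [-1.2, -1.0, -2.6]
opening: 0.0172
```

Emit:
{"method": "jog_arm", "body": {
  "commands": [
    [[0,0,0],0,0],
    [[0,0,0],0,0],
    [[0,-0.3,0],0,0],
    [[0,-0.5,0],0,0],
    [[0,-0.5,0],0,0],
    [[0,-0.5,0],0,0],
    [[0,0,0],0,0]
  ]
}}

```text
clock: 14.13
position: [0.5179, 0.1566, 0.1299]
tool_rot: [-89.8, 0.0, -88.5]
contact_force: [0.5, 0.4, -2.5]
opening: 0.0171
```

Emit:
{"method": "jog_arm", "body": {
  "commands": [
    [[0,-0.5,0],0,0],
    [[0,-0.5,0],0,0],
    [[0,-0.5,0],0,0],
    [[0,-0.5,0],0,0],
    [[0,-1,0],0,0],
    [[0,-1,0],0,0],
    [[0,-1,0],0,0],
    [[0,0,0],0,0],
    [[0,0,0],0,0],
    [[0,0,0],0,0]
  ]
}}

```text
clock: 14.97
position: [0.5167, 0.1564, 0.1782]
tool_rot: [-90.0, -0.0, -88.5]
contact_force: [0.7, -0.3, -1.1]
opening: 0.0173
```

```bash
python3 - <<'E'
from h import *
s=readout.get_state();print(s['clock'],s['position'],s['tool_rot'],s['contact_force'],s['opening'])
w=viewer.calibration('wrist');im=snap('wrist','w5');sc=snap('scene','s5')
A=cv2.resize(im[130:290,160:360],None,fx=3,fy=3,interpolation=cv2.INTER_CUBIC)
cv2.imwrite('pics/w5b.png',A)
p=s['position'];zt=p[2]-.0734
print('straight tip edge,',proj(w,[[p[0]+.0052,p[1],zt],[p[0],p[1],zt+.127]]))
E
```

```text
14.9667 [0.51668301 0.15643265 0.17823286] [-9.00135371e+01 -7.88196637e-03 -8.84908453e+01] [ 0.73403569 -0.31394713 -1.13692651] 0.017287773250075744
straight tip edge, [[258.66563246 193.13696314]
 [258.80071838 300.20599286]]
```

View pics/w5b.png

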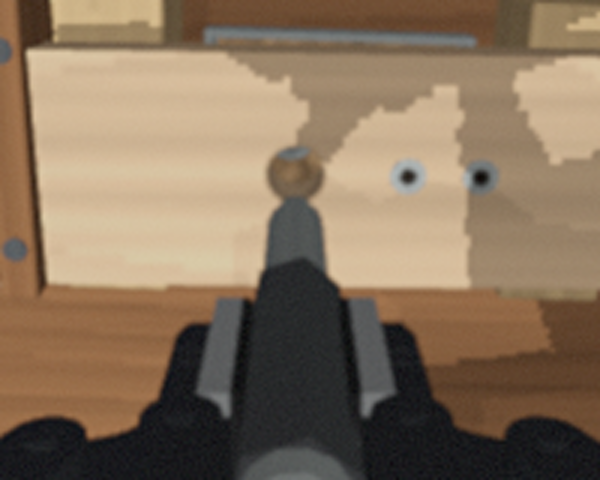

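The plate shows an empty hole with the bush's bright rim down in the tray at (293,153). I'll carry the drift back above the block.

Emit:
{"method": "jog_arm", "body": {
  "commands": [
    [[1.5,0,0.16],0,0],
    [[2.8,0,0.16],0,0],
    [[2.8,0,0.16],0,0],
    [[2.8,0,0.16],0,0],
    [[2.8,0,0.16],0,0],
    [[2.8,0,0.16],0,0],
    [[2.8,0,0.16],0,0],
    [[2.8,0,0.16],0,0],
    [[2.8,0,0.16],0,0],
    [[2.8,0,0.16],0,0],
    [[1.8,0,0.16],0,0],
    [[1.1,0,0.18],0,0],
    [[0,0,0],0,0],
    [[0,0,0],0,0],
    [[0,0,0],0,0]
  ]
}}

```text
clock: 16.32
position: [0.5437, -0.1376, 0.178]
tool_rot: [-90.1, 0.1, -88.5]
contact_force: [-0.2, 0.9, -1.8]
opening: 0.0172
```

```bash
python3 - <<'E'
from h import *
s=readout.get_state();print(s['clock'],s['position'],s['tool_rot'],s['contact_force'],s['opening'])
w=viewer.calibration('wrist');im=snap('wrist','w6')
cv2.imwrite('pics/w6b.png',cv2.resize(im[130:290,180:340],None,fx=3.5,fy=3.5,interpolation=cv2.INTER_CUBIC))
p=s['position'];zt=p[2]-.0734
print(proj(w,[[p[0]+.0052,p[1],zt]]))
np.savez('w6.npz',p=p,**{k:np.array(v) for k,v in w.items()})
E
```

```text
16.3167 [ 0.54366149 -0.13757122  0.17795565] [-9.00566239e+01  7.85908119e-02 -8.84609701e+01] [-0.16213092  0.89033337 -1.78078936] 0.017218385982146343
[[258.78480853 193.08879374]]
```

View pics/w6b.png

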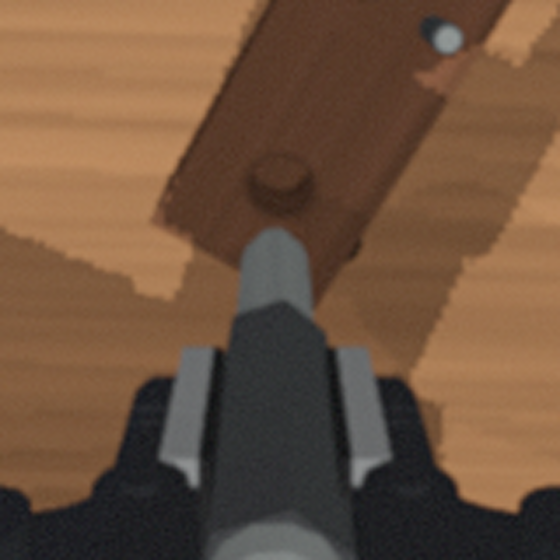

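The mouth is an ellipse centred at (281,183) in the crop, with the nose at column 275.

```bash
python3 - <<'E'
from h import *
w=viewer.calibration('wrist');p=readout.get_state()['position']
f=lambda q:(np.array(q,float)+.5)/3.5-.5+[180,130]
H=plane(w,f([[281,183],[247,183],[314,183],[281,152],[281,214]]),.045);print(H.round(4).tolist(),H[0]-p)
E
```

```text
[[0.542, -0.1389, 0.045], [0.5417, -0.1284, 0.045], [0.5423, -0.1492, 0.045], [0.5519, -0.1386, 0.045], [0.5319, -0.1393, 0.045]] [-0.00168692 -0.00150683 -0.13311367]
```

Emit:
{"method": "jog_arm", "body": {
  "commands": [
    [[0.15,0.5,0],0,0],
    [[0,1,0],0,0],
    [[0,1,0],0,0],
    [[0,1,0],0,0],
    [[0,1,0],0,0],
    [[0,0.5,0],0,0],
    [[0,0,0],0,0],
    [[0,0,0],0,0],
    [[0,0.3,0],0,0],
    [[0,0.3,0],0,0],
    [[0,0.2,0],0,0],
    [[0,0.2,0],0,0],
    [[0,0,0],0,0]
  ]
}}

```text
clock: 17.45
position: [0.5439, -0.1404, 0.118]
tool_rot: [-90.0, 0.0, -88.5]
contact_force: [-0.4, -0.5, -1.6]
opening: 0.0173
```

Emit:
{"method": "jog_arm", "body": {
  "commands": [
    [[0,0.2,0],0,0],
    [[0,0.2,0],0,0],
    [[0,0.2,0],0,0],
    [[0,0.2,0],0,0],
    [[0,0.2,0],0,0],
    [[0,0,0],0,0]
  ]
}}

```text
clock: 17.95
position: [0.5438, -0.1403, 0.1078]
tool_rot: [-90.0, 0.0, -88.5]
contact_force: [0.0, 0.2, -2.4]
opening: 0.0173
```

Emit:
{"method": "jog_arm", "body": {
  "commands": [
    [[-0.1,0.2,0],0,0],
    [[0,0.2,0],0,0],
    [[0,0.2,0],0,0],
    [[0,0.2,0],0,0],
    [[0,0.2,0],0,0],
    [[0,0.2,0],0,0],
    [[0,0.2,0],0,0],
    [[0,0.2,0],0,0],
    [[0,0,0],0,0],
    [[0,0,0],0,0]
  ]
}}

```text
clock: 18.78
position: [0.5437, -0.1393, 0.0917]
tool_rot: [-90.1, 0.0, -88.5]
contact_force: [-1.7, 1.3, -3.1]
opening: 0.0171
```

Emit:
{"method": "jog_arm", "body": {
  "commands": [
    [[0,0.1,0],0,0],
    [[0,0.1,0],0,0],
    [[0,0.1,0],0,0],
    [[0,0.1,0],0,0],
    [[0,0.1,0],0,0],
    [[0,0.1,0],0,0],
    [[0,0,0],0,0],
    [[0,0,0],0,0]
  ]
}}

```text
clock: 19.45
position: [0.5438, -0.1394, 0.086]
tool_rot: [-90.0, 0.0, -88.5]
contact_force: [-2.8, -0.9, -1.2]
opening: 0.0171
```

Emit:
{"method": "jog_arm", "body": {
  "commands": [
    [[0,0.1,0],0,0],
    [[0,0.1,0],0,0],
    [[0,0,0],0,0],
    [[0,0,0],0,0]
  ]
}}

```text
clock: 19.78
position: [0.5438, -0.1394, 0.0841]
tool_rot: [-90.0, 0.0, -88.5]
contact_force: [-3.6, 0.2, -1.8]
opening: 0.0174
```

Emit:
{"method": "jog_arm", "body": {
  "commands": [
    [[0,0.05,0],0,0],
    [[0,0,0],0,0],
    [[0,0,0],0,0]
  ]
}}

```text
clock: 20.03
position: [0.5439, -0.1394, 0.0838]
tool_rot: [-90.0, 0.0, -88.5]
contact_force: [-3.0, -0.4, -1.5]
opening: 0.0171
```

Emit:
{"method": "jog_arm", "body": {
  "commands": [
    [[0,0,0],0,0.3],
    [[0,0,0],0,0.5],
    [[0,0,0],0,0.7],
    [[0,0,0],0,0.8],
    [[0,0,0],0,0.8],
    [[0,0,0],0,0.8],
    [[0,-1,0],0,0.8],
    [[0,-2,0],0,0.8],
    [[0,-2.5,0],0,0.8],
    [[0,-2.5,0],0,0.8],
    [[0,-2.5,0],0,0.8],
    [[0,-2.5,0],0,0.8],
    [[0,-2,0],0,0.8],
    [[0,0,0],0,0.8],
    [[0,0,0],0,0.8],
    [[0,0,0],0,0.8]
  ]
}}

```text
clock: 21.37
position: [0.5435, -0.1392, 0.2333]
tool_rot: [-90.0, 0.0, -88.5]
contact_force: [0.1, -0.2, 0.2]
opening: 0.0682
```

```bash
python3 - <<'E'
from h import *
s=readout.get_state();print(s['clock'],s['position'],s['contact_force'],s['opening'])
im=snap('wrist','w7');sc=snap('scene','s7')
w=viewer.calibration('wrist')
print(proj(w,[[.542,-.1389,.137],[.542,-.1389,.045]]))
cv2.imwrite('pics/w7b.png',np.hstack([cv2.resize(im[100:250,160:310],(400,400)),cv2.resize(sc[120:270,190:340],(400,400),interpolation=cv2.INTER_CUBIC)]))
E
```

```text
21.3667 [ 0.54352485 -0.13918227  0.23334506] [ 0.05957128 -0.24970337  0.15008169] 0.06824858966092852
[[258.38351124 192.06460947]
 [258.42572379 169.68943573]]
```

View pics/w7b.png

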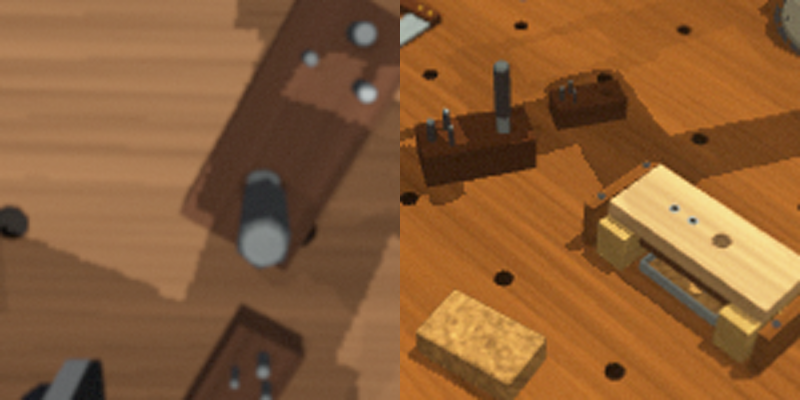

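The drift stands upright, its head within about 1.3 px of the spot above the hole's axis, and nothing touches the robot. The jig lies on its bearers with the hole empty and the bush's bright glint is in the tray.

```bash
python3 -c "
from plant import r
print(r.hand_in())"
```

```text
the job is handed in; nothing more can be done
None
```

The bush is out of the jig and in the tray, the drift is back upright in its block, and the job is handed in at about 21 s of the 72 s allowed. The hand-in gave no verdict.

- **Finding the hole:** the drift sat about 0.03 rad askew in the fingers. I corrected for that from the wrist picture. The nose went down the bush's hole with no resistance, and the shoulder touched at the expected height.
- **Pushing:** the highest reading during the push was about 17 N of downward push, with 3 to 5 N sideways. After about 17 to 19 mm of travel the force fell to zero.
- **Bush and jig:** the wrist picture afterwards showed the hole empty and a bright rim down in the tray. The last scene view showed the plate still on its bearers. The bush is only a glint in the tray in that view, so I never saw it whole.
- **Drift:** its head is about 1 mm from the hole's axis in the last picture. When I let go, I judged it was on the hole's floor by height, which was within 0.5 mm of where I picked it up; the force reading showed no clear contact. The force reading was about zero once the gripper had opened and backed away.
- **Disagreement:** the top and wrist views differed by 1 to 3 mm on where the block's hole and the bush are. I used the wrist view.

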